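Close and clamp the circuit-board test jig

ROBOT

A 7-joint arm with a two-finger parallel gripper is mounted at the origin on the work surface. World frame = base frame: x ahead of the robot, y to its left, z up, the work surface at z = 0. Lengths are in m, angles in rad, forces in N, time in s.
With the tool pointing down it reaches from about 0.425 to 0.925 m from the base axis. Payload 6.8 kg.
Tool frame: the origin (TCP) lies on the centre line of the jaws, within the pads' length; the fingertips stand 11 mm ahead of it and the grasp point (between the pads) lies 8 mm behind it; z points along the fingers, y is the direction in which the jaws open and shut (so a half turn about z gives the same grasp; the last joint's range is limited). The gripper opens to 85 mm and grips with 20 to 120 N. Pads are 22 mm wide; open, the fingers measure 114 mm over their backs; the gripper's body (76 mm by 85 mm) begins 54 mm behind the grasp point. The pads swing forward as they close: fully open they stand 13 mm farther back than shut.
Start: joints at [-1.433, 0.477, 0.022, 1.555, -0.011, 1.109, -0.083], TCP at [0.164, 0.655, 0.242] pointing down, gripper open.
Joint ranges: [-2.96, 2.96], [-0.34, 2.1], [-1.41, 1.46], [0.24, 2.44], [-1.37, 4.51], [0.17, 1.92], [-2.96, 2.96]. Speed limits (rad/s): [2.39, 2.39, 3.14, 3.14, 3.14, 3.14, 3.14].

INTERFACE

Orientations are given as a rotation vector (axis times angle).
In Python, from bench import r gives the robot as it stands.
- The arm moves only by the tool send_rows, never from a script. Its argument "deltas" is a list of rows, each a list of 7 numbers: the opening, from 0 (shut) to 1 (fully open), then the shift along the tool's x, y, z as a fraction of full scale, then the turn, a rotation vector about the tool's x, y, z as a fraction of full scale. In form: [[hand, x, y, z, ax, ay, az], ...]. A call has 1 to 20 rows; each row is the pose to reach, as a shift and turn from the pose commanded when the call began, along the tool's axes at that moment, turning the shorter way round; what a row does not reach only later rows make up. Full scale, the value 1, is 150 mm for a shift and 180 degrees for a turn. A row lasts 1/12 s, in which the tool goes at most 41.7 mm and 7.16 degrees, less where a joint would pass 70% of its speed; a pose out of reach is approached as far as the arm can. A call with a number of a shift or a turn outside -1 to 1 is refused whole. A call with a gripper value outside its range is refused whole. The fingers move at their own pace and stop on an object; "squeeze" is the grip in N (left out, the last holds). Time passes only in rows, so rows that repeat a pose let the fingers close. It gives the time, the measured TCP pose, the force and the opening at its end, in the units of the state.
- r.get_obs(): the state, without advancing time (a new reading comes with each control period).
- r.grab_frame(name): name is "scene" or "top" or "wrist"; returns a dict with "pixels" (384x512x3 uint8, red, green, blue), "camera_matrix" (3x3 intrinsics, pixels), "dist_coeffs" ([k1, k2, p1, p2, k3] as OpenCV has them; the pictures are not rectified), "rvec" (rotation vector, rad) and "tvec" (3), from world to camera coordinates, as OpenCV has them. Camera axes: x right, y down, z forward; pixel columns grow to the right and rows downward; lengths in m; the calibration is good to about 2 mm. A picture is of the moment at which its call begins. There is no depth.
- r.hand_in(): hands the job in, once; it reports no verdict.
The state is a dict: "clock": time; "joints": joint angles; "qvel": joint speeds; "tau": joint torques, N m; "tcp_pos": TCP position; "orientation": TCP orientation; "contact_force": force on the tool from outside, world axes, zero at the start; "moment": the same for the moment, N m; "grip_width": finger opening in m.
Only numpy, scipy, OpenCV 4.12 (cv2) and the standard library are available. Lean on these libraries where they do the work, as an engineer would, in place of code of your own. Each camera call takes 0.05 s, during which the arm holds its last target. There are 200 camera calls.

TASK

Close the test jig over the circuit board: fold the blue-framed cover gently down from under the lamp bar until it rests on the board, then swing the red-handled toggle clamp over centre to the end of its travel so that its arm holds the cover shut flush against the spring of the contact pins. Do not bang or force the jig, leave the finned receiver, the solder spool and the screwdriver where they are, and let go of everything at the end.

Things in the scene. Friction and masses are not known exactly. Their poses are not given: they have to be found in the camera images.
- jig: Grey board test jig, screwed to the bench; origin on the bench under its tray's centre. Tray from x -88 to +112 mm, 170 mm in y, rim 60 mm high; a green circuit board lies in it on sprung contact pins. Cover hinged on the +x side, lamp bar above that side on two posts at x +105, y +-79 mm, toggle clamp on a 50 mm high dark foot on the +y side (x -75 to +5, y 85 to 165 mm).
- lamp_bar (a point): Lower front edge, at mid-width, of the fixed white lamp bar, 310 mm above the bench, at jig x +35 mm; jig axes. The bar is 36 mm deep in x, reaches 90 mm to either side in y and 24 mm up, and hangs from the two posts by side brackets. A gripper pointing straight down cannot get at the raised cover for it; a tool tilted 30 to 40 degrees, its back leaning towards -x, can.
- cover_hinge (a point): Middle of the cover's hinge line, which runs along y; jig axes; at jig x +65 mm, 64 mm above the bench. The shut cover lies from here 132 mm to -x, its top face 68 mm high.
- cover (a joint): Angle of the blue-framed cover above flat, rad: 0 shut, 1.1 to 1.24 at the start. 132 mm hinge to free edge, 130 mm wide, 8 mm thick, 0.25 kg. The stiff hinge stays where left (2 to 4 N at the edge move it). Below 0.09 its presser meets the board on the sprung pins, which lift it again when let go; 6 N at the edge shut it, the clamp must hold it.
- cover_edge (a point): Middle of the cover's free edge, mid-thickness, 132 mm from the hinge line.
- clamp_handle (a joint): Angle of the red clamp handle, rad: 0 open (upright, leaning 0.15 rad to the jig's +y); grows as it swings outward and down to +y; dead centre 1.40, end stop 1.52 (just below level), where it stays by itself. The linked steel arm, upright when open (60 mm, pivot at jig x -35, y +92, z 80 mm), comes down to -y onto the cover.
- handle_pivot (a point): Pivot of the clamp handle, fixed on the jig; jig axes; at jig x -35, y +130 mm, 85 mm above the bench. The handle turns about the x axis through it.
- handle_grip (a point): Middle of the red round grip (20 mm diameter, 55 mm long) of the clamp handle, on its axis, 72 mm from the handle's pivot; the grip reaches 25 mm beyond it.
- receiver: Bystander: loose finned aluminium receiver case, 130 x 100 x 47 mm, 0.6 kg; origin under its centre.
- solder_spool: Bystander: blue solder spool standing upright, 60 mm diameter, 52 mm high; origin under its centre.
- screwdriver: Bystander: screwdriver with a red handle lying on the bench, 190 mm long along its x.

How it is judged:
On the way, in this order (a step that is already met when the one before it is completed fails the run):
1. the cover is folded down onto the board while the clamp is still open (value of joint cover below 0.13 rad and value of joint clamp_handle below 0.6 rad), for 0.2 s.
2. the clamp is swung past its centre and the cover is shut flush (value of joint clamp_handle above 1.45 rad and value of joint cover below 0.03 rad), for 0.3 s.
At the end, for the whole second after the job is handed in: The cover is shut flush (below 0.03 rad) and the clamp handle is locked past centre (beyond 1.45 rad), both staying so with the robot clear (all of step 2); the robot touches nothing.
It fails at once if the jig is banged or forced (more than 60 N from the fingers) (contact force between the fingers and jig above 60 N).
It fails at once if the receiver, the spool or the screwdriver is displaced by more than 20 mm (distance of any of receiver, solder_spool, screwdriver from where it was at the start of the episode above 0.02 m).
It also fails if it takes over 64 s, if anything falls off the work surface, if the arm or the gripper's body presses on something with over 40 N, if the wrist force passes 120 N, or if a joint passes its speed limit or range.

## Working session

There is one attempt and no reset: what is moved stays moved. The work goes in short steps, Python scripts to look and compute and a tool call to move; the robot and the scene stay as the last step left them, time stands still between calls to the robot, and variables do not carry over. Pictures are saved under pics/ and viewed, about 8 in all and at most 12, crops included, and the job is handed in when it is done.

Besides the shell and the picture viewer there is one more tool, called as name(argument=value, ...) on one line, values as JSON. send_rows: Moves the arm, as the interface text tells. Shift numbers are shares of 150 mm and turn numbers shares of 180 degrees, none past 1 either way. Its arguments: {"type":"object","properties":{"deltas":{"type":"array","items":{"type":"array","items":{"type":"number"}}},"squeeze":{"type":"number"}},"required":["deltas"]}

```bash
mkdir -p pics; ls; python3 - <<'E'
from bench import r
import cv2,pickle
o=r.get_obs();print(o)
d={}
for n in("scene","top"):
    f=r.grab_frame(n);d[n]=f;cv2.imwrite(f"pics/{n}0.png",cv2.cvtColor(f["pixels"],cv2.COLOR_RGB2BGR))
    print(n,f["camera_matrix"],f["dist_coeffs"],f["rvec"],f["tvec"])
pickle.dump(d,open("f0.pkl","wb"))
E
```

```text
pics
{'clock': 0.0, 'joints': array([-1.43310037,  0.47777875,  0.02235597,  1.55644866, -0.01151976,
        1.10928478, -0.08314518]), 'qvel': array([ 0.00010069, -0.00242029, -0.00158663,  0.00340107,  0.00125271,
        0.00058981,  0.00070403]), 'tau': array([-1.83826487e-03, -5.96409345e+01,  1.60682950e+00, -2.81213951e+01,
        1.24551091e-02,  8.75659345e-03, -3.69498377e-05]), 'tcp_pos': array([0.16412586, 0.65415933, 0.2413415 ]), 'orientation': array([-3.85185004e-01, -3.11779006e+00,  2.80949175e-03]), 'contact_force': array([-0.6424815 , -0.16335938, -0.35422605]), 'moment': array([-0.03983976,  0.00810259, -0.02263165]), 'grip_width': 0.08568078458844332}
scene [[357.22895553   0.         267.40343251]
 [  0.         357.22895553 191.46635789]
 [  0.           0.           1.        ]] [-0.07927992  0.          0.          0.          0.        ] [ 2.50674268 -0.34240544  0.1073175 ] [-0.62333144  0.20619566  0.95417697]
top [[393.84936366   0.         257.55827371]
 [  0.         393.84936366 194.70852353]
 [  0.           0.           1.        ]] [-0.08382663  0.          0.          0.          0.        ] [ 1.92414502 -2.29768156  0.23402004] [0.04299328 0.64002933 1.05751382]
```

View pics/scene0.png

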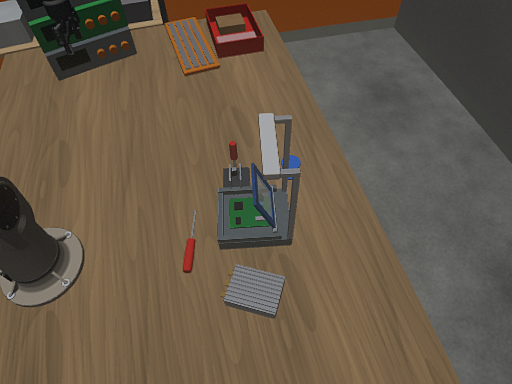

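View pics/top0.png

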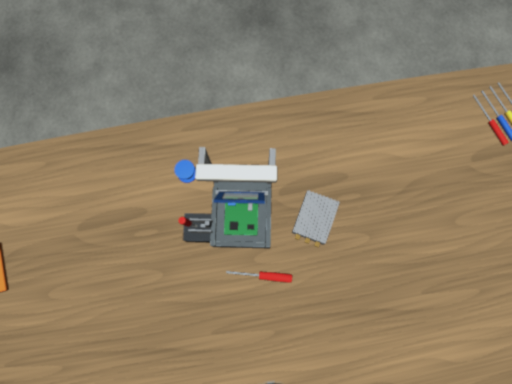

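Scene: jig around (255,205), its cover standing open under the white bar. Red clamp handle is upright at (233,150), screwdriver at (190,245), receiver at (255,290) and spool behind at (290,162). Top view: jig at (242,212), bar from (196,172) to (277,173), red grip at (183,220). I'll enlarge both.

```bash
cat > h.py <<'E'
import numpy as np,cv2,pickle
from scipy.spatial.transform import Rotation as R
def ray(f,px):
    u=cv2.undistortPoints(np.array([[px]],float),f["camera_matrix"],f["dist_coeffs"])[0,0]
    M=cv2.Rodrigues(f["rvec"])[0];c=-M.T@f["tvec"];return c,M.T@np.array([u[0],u[1],1])
def onz(f,px,z):
    c,d=ray(f,px);return c+d*(z-c[2])/d[2]
def proj(f,P):
    return cv2.projectPoints(np.atleast_2d(np.array(P,float)),f["rvec"],f["tvec"],f["camera_matrix"],f["dist_coeffs"])[0][:,0]
E
python3 - <<'E'
from h import *
d=pickle.load(open("f0.pkl","rb"))
t=d["top"]["pixels"][140:260,170:290];s=d["scene"]["pixels"][105:255,205:310]
a=cv2.resize(t,None,fx=4.8,fy=4.8,interpolation=cv2.INTER_CUBIC)
cv2.imwrite("pics/crop_t.png",a[...,::-1])
cv2.imwrite("pics/crop_s.png",cv2.resize(s,None,fx=4,fy=4,interpolation=cv2.INTER_CUBIC)[...,::-1])
E
```

```text
(no output)
```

View pics/crop_t.png

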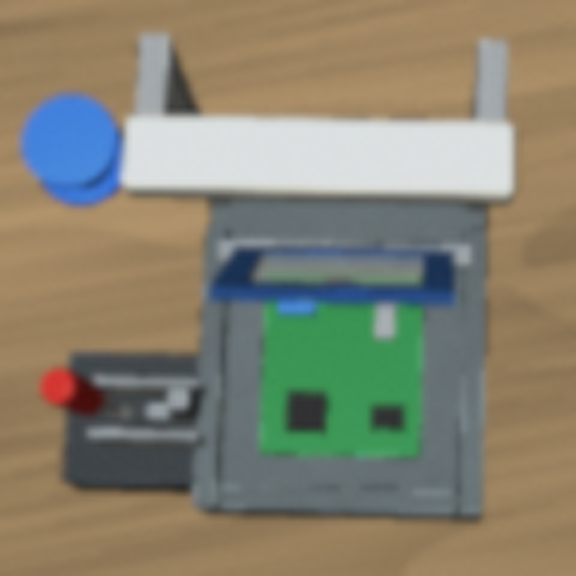

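View pics/crop_s.png

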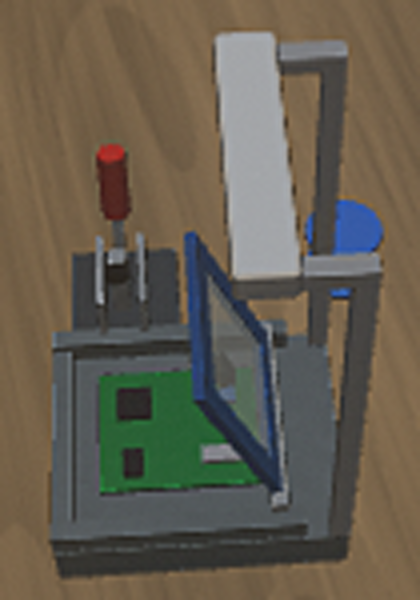

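Crops: bar top corners at (125,117), (514,122), (512,196), (124,189) in the top crop. Tray front rim runs (196,510)–(482,516) there. The cover's free edge is at the blue front, about (212,297)–(453,300).

```bash
python3 - <<'E'
from h import *
d=pickle.load(open("f0.pkl","rb"));t=d["top"];s=d["scene"]
T=lambda p:(170+(p[0]+.5)/4.8-.5,140+(p[1]+.5)/4.8-.5)
S=lambda p:(205+(p[0]+.5)/4-.5,105+(p[1]+.5)/4-.5)
A=[onz(t,T(p),.334)[:2] for p in((125,117),(514,122),(513,196),(124,189))]
J=[(71,90),(71,-90),(35,-90),(35,90)]
B=[onz(t,T(p),.06)[:2] for p in((196,510),(482,516))];JB=[(-88,85),(-88,-85)]
C=[onz(s,S(p),.334)[:2] for p in((217,35),(274,33),(297,275),(234,277))];JC=[(35,90),(71,90),(71,-90),(35,-90)]
D=[onz(s,S(p),.06)[:2] for p in((53,348),(52,541))];JD=[(-88,85),(-88,-85)]
for n,W,Q in(("top",A+B,J+JB),("scene",C+D,JC+JD),("all",A+B+C+D,J+JB+JC+JD)):
    W=np.array(W);Q=np.array(Q)/1000;a=W-W.mean(0);b=Q-Q.mean(0)
    th=np.arctan2((b[:,0]*a[:,1]-b[:,1]*a[:,0]).sum(),(b*a).sum())
    c,q=np.cos(th),np.sin(th);M=np.array([[c,-q],[q,c]]);o=W.mean(0)-M@Q.mean(0)
    print(n,th,o,np.round((W-(Q@M.T+o))*1000,1).tolist())
P=lambda p:np.r_[M@np.array(p[:2])+o,p[2]]
print("grip",P((-.035,.13+.072*np.sin(.15),.085+.072*np.cos(.15))))
for a in(1.1,1.17,1.24):
    e=[P((.065-.132*np.cos(a),y,.064+.132*np.sin(a))) for y in(.065,-.065)]
    print(a,e,((proj(t,e)-[170,140]+.5)*4.8).round(),((proj(s,e)-[205,105]+.5)*4).round())
# bystanders
hsv=cv2.cvtColor(s["pixels"],cv2.COLOR_RGB2HSV)
for n,p in(("drv",[(189,270),(195,211)]),("recv",[(232,266),(284,274),(276,314),(225,302)])):
    print(n,[onz(s,q,.015 if n=="drv" else .047).round(3) for q in p])
print("spool",onz(t,T((70,142)),.052))
E
```

```text
top -0.19394776206101969 [ 0.58831376 -0.0134661 ] [[-1.0, -0.3], [-0.2, 1.2], [1.0, 1.1], [0.7, -2.0], [-0.3, -1.5], [-0.1, 1.6]]
scene -0.18805161094018444 [ 0.59050493 -0.01671227] [[3.4, -0.1], [-0.0, -0.5], [-4.2, 3.4], [0.4, 3.9], [-0.5, -10.6], [0.9, 3.8]]
all -0.19102979484108937 [ 0.58940935 -0.01508901] [[-1.9, 1.0], [-1.6, 2.6], [-0.4, 2.7], [-0.2, -0.5], [-1.1, 0.3], [-1.4, 3.5], [4.3, -1.5], [0.9, -1.9], [-2.8, 1.9], [1.8, 2.4], [0.3, -12.4], [2.2, 1.9]]
grip [0.58177205 0.12975547 0.15619152]
1.1 [array([0.60678298, 0.04775545, 0.18163937]), array([ 0.58209988, -0.07987975,  0.18163937])] [[213. 315.]
 [458. 318.]] [[172. 241.]
 [182. 409.]]
1.17 [array([0.61500531, 0.04616535, 0.18553908]), array([ 0.5903222 , -0.08146985,  0.18553908])] [[213. 298.]
 [459. 301.]] [[185. 236.]
 [196. 405.]]
1.24 [array([0.62347529, 0.04452736, 0.18884349]), array([ 0.59879218, -0.08310784,  0.18884349])] [[213. 281.]
 [459. 284.]] [[198. 232.]
 [210. 401.]]
drv [array([ 0.398, -0.123,  0.015]), array([0.443, 0.055, 0.015])]
recv [array([ 0.51 , -0.156,  0.047]), array([ 0.631, -0.212,  0.047]), array([ 0.584, -0.303,  0.047]), array([ 0.473, -0.243,  0.047])]
spool [0.75415656 0.12858305 0.052     ]
```

```bash
cat >> h.py <<'E'
TH,O=-0.194,np.array([.5885,-.0140,0])
RJ=R.from_euler('z',TH)
def ori(t): # tool y=jig y, back leaning to -x by t deg
    t=np.radians(t);c,s=np.cos(t),np.sin(t)
    return RJ*R.from_matrix(np.array([[-c,0,s],[0,1,0],[-s,0,-c]]))
def tcp(tip,t): # jig-frame fingertip mm -> world TCP
    a=np.radians(t);q=np.array(tip,float)-11*np.array([np.sin(a),0,-np.cos(a)])
    return O+RJ.apply(q/1000)
def rel(p0,R0,p,Rr):
    return np.r_[R0.inv().apply(p-p0)/.15,(R0.inv()*Rr).as_rotvec()/np.pi].round(3)
def tipj(o):
    Ro=R.from_rotvec(o["orientation"]);return (RJ.inv().apply(o["tcp_pos"]+Ro.apply([0,0,.011])-O)*1000).round(1)
E
python3 - <<'E'
from h import *
from bench import r
o=r.get_obs();p=o["tcp_pos"];Ro=R.from_rotvec(o["orientation"])
print(tipj(o))
# leg: to W1 tip (-70,0,300) tilt 35
tg=tcp((-70,0,300),35)
v=rel(p,Ro,tg,ori(35));print(v)
for k in range(1,7):print(k,rel(p,Ro,p+(tg-p)*k/6,Ro))
print("tilt only",rel(p,Ro,p,ori(35)), rel(p,Ro,p,ori(0)))
E
```

```text
[-545.2  573.8  230.4]
[-3.32  -3.659 -0.444 -0.006 -0.194 -0.016]
1 [-0.553 -0.61  -0.074  0.     0.     0.   ]
2 [-1.107 -1.22  -0.148  0.     0.     0.   ]
3 [-1.66  -1.83  -0.222  0.     0.     0.   ]
4 [-2.213 -2.44  -0.296  0.     0.     0.   ]
5 [-2.767 -3.049 -0.37   0.     0.     0.   ]
6 [-3.32  -3.659 -0.444  0.     0.     0.   ]
tilt only [ 0.     0.     0.    -0.006 -0.194 -0.016] [ 0.     0.     0.    -0.001  0.    -0.017]
```

send_rows(deltas=[[0,-0.83,-0.915,-0.111,0,0,0],[0,-0.83,-0.915,-0.111,0,0,0],[0,-0.83,-0.915,-0.111,0,0,0],[0,-0.83,-0.915,-0.111,0,0,0],[0,-0.83,-0.915,-0.111,0,0,0],[0,-0.83,-0.915,-0.111,0,0,0]], squeeze=30)

```text
clock: 0.6
tcp_pos: [0.2555, 0.4864, 0.2593]
orientation: [0.397, 3.115, -0.003]
contact_force: [0.8, -0.6, 0.9]
grip_width: 0.0122
```

send_rows(deltas=[[0,-0.83,-0.915,-0.111,0,0,0],[0,-0.83,-0.915,-0.111,0,0,0],[0,-0.83,-0.915,-0.111,0,0,0],[0,-0.83,-0.915,-0.111,0,0,0],[0,-0.83,-0.915,-0.111,0,0,0],[0,-0.83,-0.915,-0.111,0,0,0]])

```text
clock: 1.1
tcp_pos: [0.3415, 0.3237, 0.2759]
orientation: [0.396, 3.116, -0.001]
contact_force: [-0.5, 0.8, 0.3]
grip_width: -0.0003
```

send_rows(deltas=[[0,-0.83,-0.915,-0.111,0,0,0],[0,-0.83,-0.915,-0.111,0,0,0],[0,-0.83,-0.915,-0.111,0,0,0],[0,-0.83,-0.915,-0.111,0,0,0],[0,-0.83,-0.915,-0.111,0,0,0],[0,-0.83,-0.915,-0.111,0,0,0]])

```text
clock: 1.6
tcp_pos: [0.4284, 0.1612, 0.2927]
orientation: [0.395, 3.115, -0.0]
contact_force: [-0.1, 0.4, -0.0]
grip_width: 0.0
```

send_rows(deltas=[[0,-0.83,-0.915,-0.111,-0.006,-0.194,-0.016],[0,-0.83,-0.915,-0.111,-0.006,-0.194,-0.016],[0,-0.83,-0.915,-0.111,-0.006,-0.194,-0.016],[0,-0.83,-0.915,-0.111,-0.006,-0.194,-0.016],[0,-0.83,-0.915,-0.111,-0.006,-0.194,-0.016],[0,-0.83,-0.915,-0.111,-0.006,-0.194,-0.016],[0,-0.83,-0.915,-0.111,-0.006,-0.194,-0.016],[0,-0.83,-0.915,-0.111,-0.006,-0.194,-0.016]])

```text
clock: 2.27
tcp_pos: [0.514, 0.0036, 0.3093]
orientation: [0.244, 2.523, -0.071]
contact_force: [0.2, 0.4, 0.8]
grip_width: -0.0004
```

```bash
python3 - <<'E'
from h import *
from bench import r
f=r.grab_frame("wrist");o=r.get_obs();p=o["tcp_pos"];Ro=R.from_rotvec(o["orientation"])
print(tipj(o),(ori(35).inv()*Ro).as_rotvec())
im=f["pixels"].copy()
W=lambda q:O+RJ.apply(np.array(q)/1000)
for a,c in((1.1,(255,0,0)),(1.17,(255,255,0)),(1.24,(255,255,255))):
    e=[W((65-132*np.cos(a),y,64+132*np.sin(a))) for y in(65,-65)]
    q=proj(f,e).round().astype(int);print(a,q.tolist());cv2.line(im,tuple(map(int,q[0])),tuple(map(int,q[1])),c,1)
cv2.imwrite("pics/w1.png",im[...,::-1])
for tip in((-19,0,274),(20,0,219),(56,0,168)):print(tip,rel(p,Ro,tcp(tip,35),ori(35)))
E
```

```text
[-69.7   3.  300.6] [-0.00511362  0.00215942 -0.00019086]
1.1 [[319, 175], [177, 175]]
1.17 [[318, 184], [178, 185]]
1.24 [[317, 193], [179, 193]]
(-19, 0, 274) [-0.176 -0.022  0.339  0.002 -0.001  0.   ]
(20, 0, 219) [-0.18  -0.024  0.788  0.002 -0.001  0.   ]
(56, 0, 168) [-1.820e-01 -2.600e-02  1.204e+00  2.000e-03 -1.000e-03  0.000e+00]
```

View pics/w1.png

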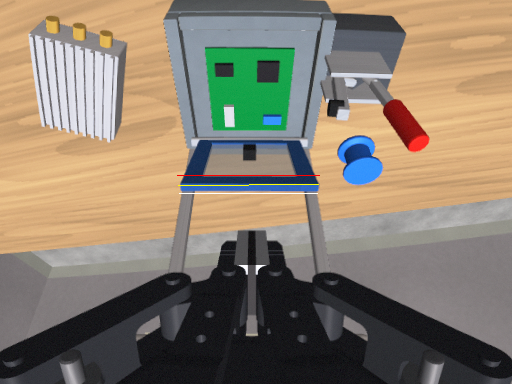

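Wrist view: the cover edge is at rows 183–190, matching a projected angle of about 1.18. It is centred left to right, the path is clear, and the handle is at (400,125). I'll slide in under the bar along the tool axis.

send_rows(deltas=[[0,-0.18,-0.022,0.2,0,0,0],[0,-0.18,-0.022,0.34,0,0,0],[0,-0.18,-0.023,0.5,0,0,0],[0,-0.18,-0.024,0.65,0,0,0],[0,-0.18,-0.024,0.79,0,0,0],[0,-0.18,-0.025,0.9,0,0,0],[0,-0.18,-0.025,1.0,0,0,0],[0,-0.18,-0.025,1.0,0,0,0]])

```text
clock: 2.98
tcp_pos: [0.6202, -0.0218, 0.1989]
orientation: [0.244, 2.525, -0.076]
contact_force: [-0.0, 0.3, -1.0]
grip_width: -0.0001
```

send_rows(deltas=[[0,0,0,0.07,0,0,0],[0,0,0,0.14,0,0,0],[0,0,0,0.2,0,0,0],[0,0,0,0.2,0,0,0],[0,0,0,0.2,0,0,0]])

```text
clock: 3.4
tcp_pos: [0.6364, -0.0257, 0.1772]
orientation: [0.245, 2.522, -0.073]
contact_force: [0.1, 0.1, 0.6]
grip_width: -0.0
```

```bash
python3 - <<'E'
from h import *
from bench import r
o=r.get_obs();p=o["tcp_pos"];Ro=R.from_rotvec(o["orientation"])
print(tipj(o),o["contact_force"])
t=np.radians(35);n=np.array([-np.cos(t),0,-np.sin(t)])
for k,a in enumerate(np.linspace(1.17,0.03,13)):
    rho=97+18*k/12
    K=np.array([65-rho*np.cos(a)+4*np.sin(a),0,64+rho*np.sin(a)+4*np.cos(a)])
    print(round(a,2),(K-11*n).round(1),rel(p,Ro,tcp(K-11*n,35),Ro)[:3])
E
```

```text
[ 55.6  -2.2 168.2] [0.14299362 0.10600022 0.59420668]
1.17 [ 39.8   0.  161.2] [ 0.113  0.015 -0.022]
1.08 [ 30.7   0.  158.9] [ 0.172  0.015 -0.044]
0.98 [ 21.6   0.  155.6] [ 0.234  0.015 -0.061]
0.88 [ 12.8   0.  151.4] [ 0.298  0.015 -0.072]
0.79 [  4.4   0.  146.3] [ 0.363  0.015 -0.076]
0.7 [ -3.7   0.  140.3] [ 0.43   0.015 -0.074]
0.6 [-11.2   0.  133.5] [ 0.498  0.015 -0.065]
0.5 [-18.1   0.  125.8] [ 0.565  0.015 -0.05 ]
0.41 [-24.4   0.  117.4] [ 0.631  0.015 -0.028]
0.32 [-29.8   0.  108.3] [0.695 0.014 0.001]
0.22 [-34.4   0.   98.7] [0.757 0.014 0.036]
0.12 [-38.1   0.   88.4] [0.816 0.014 0.078]
0.03 [-40.8   0.   77.8] [0.872 0.014 0.126]
```

send_rows(deltas=[[0,0.03,0.004,-0.005,0,0,0],[0,0.06,0.008,-0.01,0,0,0],[0,0.085,0.012,-0.016,0,0,0],[0,0.113,0.015,-0.022,0,0,0],[0,0.14,0.015,-0.033,0,0,0],[0,0.172,0.015,-0.044,0,0,0],[0,0.203,0.015,-0.053,0,0,0],[0,0.234,0.015,-0.061,0,0,0],[0,0.266,0.015,-0.067,0,0,0],[0,0.298,0.015,-0.072,0,0,0],[0,0.33,0.015,-0.075,0,0,0],[0,0.363,0.015,-0.076,0,0,0]])

```text
clock: 4.4
tcp_pos: [0.587, -0.0136, 0.1566]
orientation: [0.245, 2.519, -0.073]
contact_force: [1.6, -0.4, 0.4]
grip_width: 0.0001
```

send_rows(deltas=[[0,0.033,0,0.001,0,0,0],[0,0.067,0,0.002,0,0,0],[0,0.1,0,0.006,0,0,0],[0,0.135,0,0.011,0,0,0],[0,0.168,0,0.018,0,0,0],[0,0.202,0,0.026,0,0,0],[0,0.235,0,0.036,0,0,0],[0,0.268,0,0.048,0,0,0],[0,0.3,0,0.062,0,0,0],[0,0.332,0,0.077,0,0,0],[0,0.363,0,0.094,0,0,0],[0,0.394,0,0.112,0,0,0],[0,0.41,0,0.122,0,0,0]])

```text
clock: 5.48
tcp_pos: [0.5475, -0.0061, 0.1056]
orientation: [0.245, 2.52, -0.075]
contact_force: [1.4, 0.6, 1.2]
grip_width: 0.0
```

```bash
python3 - <<'E'
from h import *
from bench import r
o=r.get_obs();print(tipj(o),o["contact_force"])
f=r.grab_frame("scene");cv2.imwrite("pics/s2.png",cv2.resize(f["pixels"][105:255,205:330],None,fx=4,fy=4,interpolation=cv2.INTER_CUBIC)[...,::-1])
E
```

```text
[-35.4  -0.1  96.6] [1.38443393 0.60475416 1.20022758]
```

View pics/s2.png

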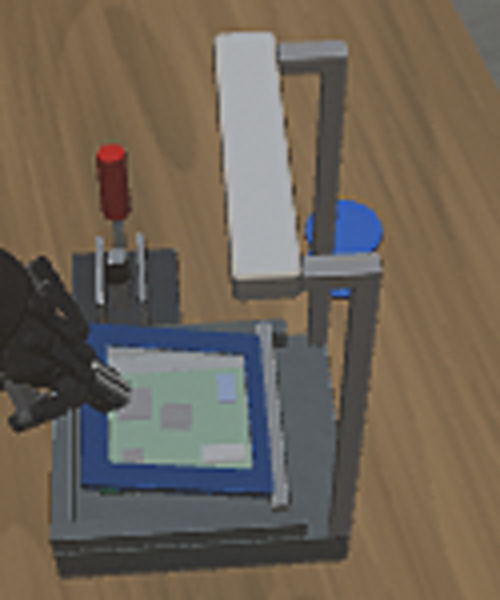

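Cover is about 0.2 rad open, with the fingertip near (118,395) on the inner edge of the frame. I'll go the rest slowly.

send_rows(deltas=[[0,0.02,0,0.015,0,0,0],[0,0.04,0,0.032,0,0,0],[0,0.06,0,0.05,0,0,0],[0,0.075,0,0.064,0,0,0],[0,0.09,0,0.078,0,0,0],[0,0.09,0,0.078,0,0,0],[0,0.09,0,0.078,0,0,0]])

```text
clock: 6.12
tcp_pos: [0.5431, -0.0056, 0.0875]
orientation: [0.246, 2.521, -0.073]
contact_force: [1.5, 0.8, 2.7]
grip_width: 0.0003
```

```bash
python3 - <<'E'
from h import *
from bench import r
o=r.get_obs();print(tipj(o),o["contact_force"])
E
```

```text
[-39.9  -0.4  78.4] [1.45884609 0.76319597 2.7383568 ]
```

send_rows(deltas=[[0,0.006,0,0.008,0,0,0],[0,0.012,0,0.016,0,0,0],[0,0.012,0,0.016,0,0,0],[0,0.012,0,0.016,0,0,0]])

```text
clock: 6.45
tcp_pos: [0.5429, -0.0055, 0.0846]
orientation: [0.245, 2.521, -0.073]
contact_force: [1.4, 0.5, 3.0]
grip_width: -0.0002
```

send_rows(deltas=[[0,0.006,0,0.008,0,0,0],[0,0.012,0,0.016,0,0,0],[0,0.012,0,0.016,0,0,0],[0,0.012,0,0.016,0,0,0]])

```text
clock: 6.78
tcp_pos: [0.5428, -0.0055, 0.0816]
orientation: [0.245, 2.521, -0.073]
contact_force: [2.6, 1.2, 4.1]
grip_width: -0.0
```

send_rows(deltas=[[0,0.006,0,0.008,0,0,0],[0,0.01,0,0.014,0,0,0],[0,0.01,0,0.014,0,0,0],[0,0.01,0,0.014,0,0,0]])

```text
clock: 7.12
tcp_pos: [0.543, -0.0055, 0.0807]
orientation: [0.245, 2.517, -0.074]
contact_force: [-11.1, 1.6, 28.6]
grip_width: -0.0001
```

```bash
python3 - <<'E'
from h import *
from bench import r
o=r.get_obs();print(tipj(o),o["contact_force"])
a=r.grab_frame("scene");b=r.grab_frame("wrist")
pickle.dump((a,b),open("f3.pkl","wb"))
x=cv2.resize(a["pixels"][165:255,205:305],None,fx=4,fy=4,interpolation=cv2.INTER_CUBIC)
y=b["pixels"][24:384,150:512]
cv2.imwrite("pics/s3.png",np.hstack([x,y])[...,::-1])
E
```

```text
[-40.   -0.4  71.7] [-11.11792175   1.6199454   28.56705946]
```

View pics/s3.png

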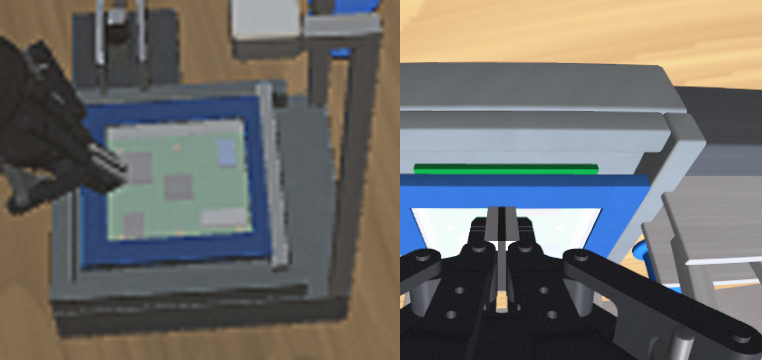

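The force jumped to about 29 N at the bottom stop, so the cover is fully down and the image shows it flat in the tray. I'll lift off and back out.

send_rows(deltas=[[0,-0.008,0,-0.012,0,0,0],[0,-0.02,0,-0.03,0,0,0],[0,-0.04,0,-0.06,0,0,0],[0,-0.04,0,-0.12,0,0,0],[0,-0.04,0,-0.3,0,0,0],[0,-0.04,0,-0.55,0,0,0],[0,-0.04,0,-0.8,0,0,0],[0,-0.04,0,-1,0,0,0],[0,-0.04,0,-1,0,0,0]])

```text
clock: 7.97
tcp_pos: [0.4823, 0.0053, 0.1794]
orientation: [0.253, 2.521, -0.064]
contact_force: [0.6, -0.6, -0.0]
grip_width: -0.0003
```

```bash
python3 - <<'E'
from h import *
from bench import r
o=r.get_obs();p=o["tcp_pos"];Ro=R.from_rotvec(o["orientation"]);print(tipj(o),o["contact_force"])
P=tcp((-35,60,205),0);print("over",rel(p,Ro,P,ori(0)))
P2=tcp((-35,110,200),0);print("from there",rel(P,ori(0),P2,ori(0)))
f=r.grab_frame("scene");cv2.imwrite("pics/s4.png",cv2.resize(f["pixels"][130:255,185:315],None,fx=4.6,fy=4.6,interpolation=cv2.INTER_CUBIC)[...,::-1])
W=lambda q:O+RJ.apply(np.array(q)/1000)
for a in(0,.09,.13,.2):print(a,((proj(f,[W((65-132*np.cos(a),y,68+132*np.sin(a))) for y in(65,-65)])-[185,130]+.5)*4.6).round().tolist())
m=cv2.inRange(cv2.cvtColor(f["pixels"],cv2.COLOR_RGB2HSV),(0,150,60),(8,255,255))[130:190,200:260]
ys,xs=np.nonzero(m);print("red",xs.min()+200,xs.max()+200,ys.min()+130,ys.max()+130,xs.mean()+200,ys.mean()+130)
print("pred",proj(f,[W((-35,130+k*np.sin(.15),85+k*np.cos(.15))) for k in(47,72,97)]))
E
```

```text
[-101.7   -1.5  170.4] [ 0.58875031 -0.5623569  -0.01592539]
over [-0.535  0.414  0.081  0.003  0.194 -0.002]
from there [-0.     0.333  0.033  0.     0.     0.   ]
0 [[180.0, 285.0], [182.0, 470.0]]
0.09 [[179.0, 274.0], [181.0, 460.0]]
0.13 [[179.0, 269.0], [181.0, 455.0]]
0.2 [[180.0, 260.0], [182.0, 447.0]]
red 229 235 141 159 232.12727272727273 147.70909090909092
pred [[232.61746702 157.06783131]
 [231.88235514 150.21241077]
 [231.12276928 143.11040023]]
```

View pics/s4.png

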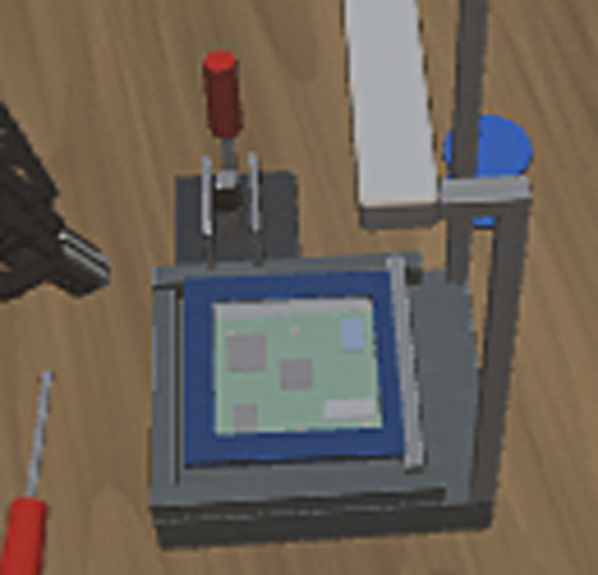

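```bash
python3 - <<'E'
from h import *
from bench import r
o=r.get_obs();p=o["tcp_pos"];Ro=R.from_rotvec(o["orientation"])
T=15
seq=[(-35,60,205),(-35,104,190),(-35,109,166)]
for s in seq:print(s,rel(p,Ro,tcp(s,T),ori(T)))
b=tcp(seq[-1],T)
for ph in np.r_[np.linspace(.15,1.55,15),1.61,1.67]:
    s=(-35,130+80*np.sin(ph)-10*np.cos(ph)-14.5,85+80*np.cos(ph)+10*np.sin(ph))
    print(round(ph-.15,2),np.round(s,1),rel(b,ori(T),tcp(s,T),ori(T))[:3])
E
```

```text
(-35, 60, 205) [-0.511  0.42   0.091  0.003  0.111 -0.003]
(-35, 104, 190) [-0.45   0.712  0.175  0.003  0.111 -0.003]
(-35, 109, 166) [-0.358  0.744  0.306  0.003  0.111 -0.003]
0.0 [-35.  117.6 165.6] [0.001 0.057 0.003]
0.1 [-35.  125.6 165. ] [0.002 0.111 0.007]
0.2 [-35.  133.5 163.6] [0.004 0.164 0.016]
0.3 [-35.  141.3 161.4] [0.008 0.215 0.03 ]
0.4 [-35.  148.8 158.4] [0.013 0.265 0.049]
0.5 [-35.  156.  154.7] [0.019 0.313 0.073]
0.6 [-35.  162.7 150.4] [0.027 0.358 0.101]
0.7 [-35.  169.  145.3] [0.036 0.4   0.133]
0.8 [-35.  174.8 139.7] [0.045 0.438 0.17 ]
0.9 [-35.  179.9 133.5] [0.056 0.473 0.209]
1.0 [-35.  184.4 126.8] [0.068 0.503 0.252]
1.1 [-35.  188.3 119.7] [0.08  0.528 0.298]
1.2 [-35.  191.4 112.3] [0.093 0.549 0.346]
1.3 [-35.  193.7 104.6] [0.106 0.565 0.396]
1.4 [-35.  195.3  96.7] [0.12  0.575 0.447]
1.46 [-35.  195.8  91.9] [0.128 0.579 0.477]
1.52 [-35.  196.1  87. ] [0.136 0.581 0.509]
```

send_rows(deltas=[[0,-0.511,0.42,0.091,0.003,0.111,-0.003],[0,-0.511,0.42,0.091,0.003,0.111,-0.003],[0,-0.511,0.42,0.091,0.003,0.111,-0.003],[0,-0.511,0.42,0.091,0.003,0.111,-0.003],[0,-0.45,0.712,0.175,0.003,0.111,-0.003],[0,-0.45,0.712,0.175,0.003,0.111,-0.003],[0,-0.4,0.735,0.25,0.003,0.111,-0.003],[0,-0.358,0.744,0.306,0.003,0.111,-0.003],[0,-0.358,0.744,0.306,0.003,0.111,-0.003]])

```text
clock: 8.77
tcp_pos: [0.572, 0.0997, 0.1706]
orientation: [0.276, 2.872, -0.042]
contact_force: [-0.8, -0.2, 0.2]
grip_width: 0.0001
```

```bash
python3 - <<'E'
from h import *
from bench import r
o=r.get_obs();print(tipj(o),o["contact_force"])
f=r.grab_frame("wrist");cv2.imwrite("pics/w5.png",f["pixels"][...,::-1])
E
```

```text
[-35.3 108.3 160. ] [-0.8065602  -0.23731775  0.21182133]
```

View pics/w5.png

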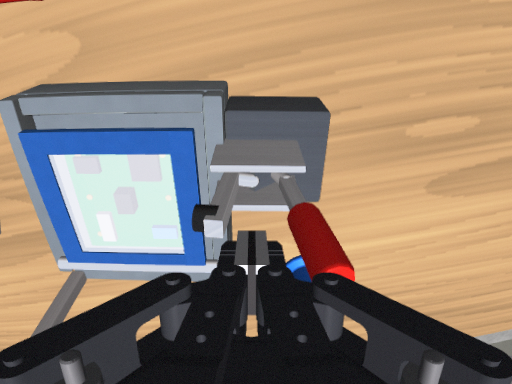

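Fingers at (250,245) sit between the upright arm (215,210) and the red grip (320,240), clear of both. I'll start pushing the handle outward.

send_rows(deltas=[[0,-0.005,0.03,-0.02,0,0,0],[0,-0.01,0.057,-0.035,0,0,0],[0,-0.01,0.085,-0.032,0,0,0],[0,-0.01,0.111,-0.03,0,0,0],[0,-0.008,0.138,-0.026,0,0,0],[0,-0.006,0.164,-0.02,0,0,0],[0,-0.003,0.19,-0.014,0,0,0],[0,0,0.215,-0.006,0,0,0],[0,0.002,0.24,0.003,0,0,0],[0,0.004,0.265,0.013,0,0,0]])

```text
clock: 9.65
tcp_pos: [0.5817, 0.1397, 0.1718]
orientation: [0.277, 2.867, -0.039]
contact_force: [-0.2, -0.4, 0.5]
grip_width: 0.0004
```

```bash
python3 - <<'E'
from h import *
from bench import r
o=r.get_obs();print(tipj(o),o["contact_force"])
E
```

```text
[-33.4 149.5 161.1] [-0.21906994 -0.4220427   0.54026003]
```

send_rows(deltas=[[0,0.003,0.024,0.015,0,0,0],[0,0.006,0.048,0.034,0,0,0],[0,0.01,0.071,0.05,0,0,0],[0,0.014,0.093,0.066,0,0,0],[0,0.018,0.114,0.083,0,0,0],[0,0.023,0.135,0.1,0,0,0],[0,0.028,0.155,0.119,0,0,0],[0,0.032,0.173,0.138,0,0,0],[0,0.038,0.192,0.157,0,0,0],[0,0.043,0.208,0.177,0,0,0]])

```text
clock: 10.48
tcp_pos: [0.5884, 0.17, 0.1443]
orientation: [0.277, 2.867, -0.039]
contact_force: [0.4, -0.6, 0.5]
grip_width: 0.0001
```

```bash
python3 - <<'E'
from h import *
from bench import r
o=r.get_obs();print(tipj(o),o["contact_force"])
f=r.grab_frame("scene");cv2.imwrite("pics/s6.png",cv2.resize(f["pixels"][110:255,185:315],None,fx=4,fy=4,interpolation=cv2.INTER_CUBIC)[...,::-1])
E
```

```text
[-32.7 180.5 133.7] [ 0.44767248 -0.62356008  0.48993836]
```

View pics/s6.png

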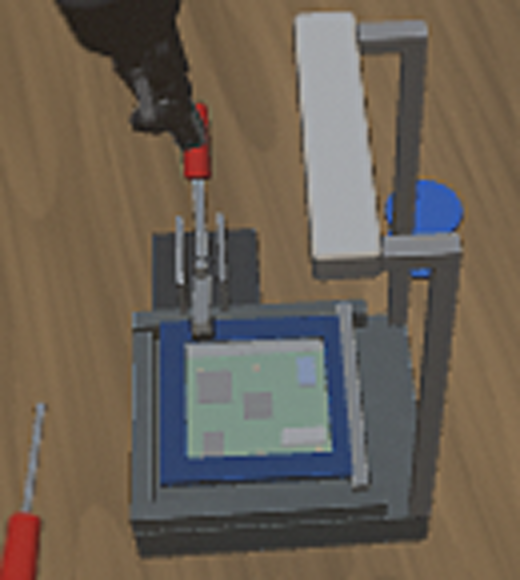

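The handle is tipping out as planned, grip at (197,160), and the arm is coming down on the cover frame at (203,320). Continuing.

send_rows(deltas=[[0,0.004,0.015,0.021,0,0,0],[0,0.008,0.03,0.043,0,0,0],[0,0.013,0.043,0.066,0,0,0],[0,0.018,0.055,0.089,0,0,0],[0,0.024,0.066,0.113,0,0,0],[0,0.03,0.076,0.137,0,0,0],[0,0.036,0.084,0.162,0,0,0],[0,0.042,0.092,0.187,0,0,0],[0,0.042,0.092,0.187,0,0,0]])

```text
clock: 11.28
tcp_pos: [0.5919, 0.1833, 0.1152]
orientation: [0.277, 2.868, -0.039]
contact_force: [0.6, -0.2, 0.2]
grip_width: 0.0001
```

```bash
python3 - <<'E'
from h import *
from bench import r
o=r.get_obs();print(tipj(o),o["contact_force"])
E
```

```text
[-31.8 194.2 104.5] [ 0.58650233 -0.22605486  0.16755254]
```

send_rows(deltas=[[0,0.003,0.003,0.013,0,0,0],[0,0.007,0.006,0.026,0,0,0],[0,0.01,0.008,0.039,0,0,0],[0,0.014,0.01,0.051,0,0,0],[0,0.014,0.01,0.051,0,0,0]])

```text
clock: 11.7
tcp_pos: [0.5923, 0.1841, 0.1075]
orientation: [0.278, 2.867, -0.04]
contact_force: [0.5, 0.5, 0.3]
grip_width: 0.0001
```

send_rows(deltas=[[0,0.003,0.001,0.01,0,0,0],[0,0.005,0.002,0.02,0,0,0],[0,0.005,0.002,0.02,0,0,0]])

```text
clock: 11.95
tcp_pos: [0.5924, 0.1844, 0.1045]
orientation: [0.278, 2.867, -0.039]
contact_force: [-0.3, 0.0, 0.4]
grip_width: 0.0004
```

send_rows(deltas=[[0,0.003,0,0.01,0,0,0],[0,0.005,0,0.02,0,0,0],[0,0.005,0,0.02,0,0,0]])

```text
clock: 12.2
tcp_pos: [0.5924, 0.1845, 0.1014]
orientation: [0.278, 2.867, -0.039]
contact_force: [0.4, 0.2, 0.2]
grip_width: -0.0004
```

send_rows(deltas=[[0,0.003,0,0.01,0,0,0],[0,0.005,0,0.02,0,0,0],[0,0.005,0,0.02,0,0,0]])

```text
clock: 12.45
tcp_pos: [0.5929, 0.1848, 0.0997]
orientation: [0.278, 2.866, -0.04]
contact_force: [-5.0, -2.1, 9.1]
grip_width: -0.0002
```

send_rows(deltas=[[0,0.002,0,0.007,0,0,0],[0,0.002,0,0.007,0,0,0],[0,0.002,0,0.007,0,0,0]])

```text
clock: 12.7
tcp_pos: [0.593, 0.1848, 0.0995]
orientation: [0.278, 2.865, -0.04]
contact_force: [-7.2, -1.4, 16.2]
grip_width: 0.0002
```

```bash
python3 - <<'E'
from h import *
from bench import r
o=r.get_obs();print(tipj(o),o["contact_force"])
f=r.grab_frame("wrist");g=r.grab_frame("scene")
pickle.dump((f,g),open("f7.pkl","wb"))
x=cv2.resize(g["pixels"][110:220,200:270],None,fx=3.49,fy=3.49,interpolation=cv2.INTER_CUBIC)[:383]
y=f["pixels"][:x.shape[0]]
cv2.imwrite("pics/s7.png",np.hstack([x,y])[...,::-1])
E
```

```text
[-31.  195.9  88.8] [-7.16265449 -1.42877099 16.15437102]
```

View pics/s7.png

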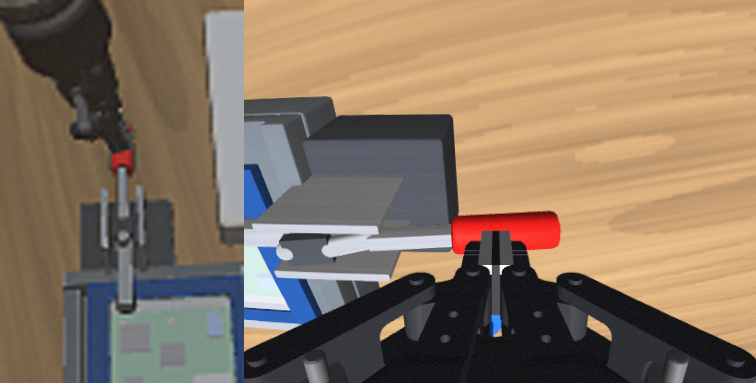

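send_rows(deltas=[[0,0.002,0,0.007,0,0,0],[0,0.002,0,0.007,0,0,0],[0,0.002,0,0.007,0,0,0]])

```text
clock: 13.05
tcp_pos: [0.5931, 0.1848, 0.0992]
orientation: [0.277, 2.864, -0.041]
contact_force: [-10.8, -4.5, 24.5]
grip_width: 0.0001
```

send_rows(deltas=[[0,-0.005,0,-0.015,0,0,0],[0,-0.01,0,-0.04,0,0,0],[0,-0.03,0,-0.1,0,0,0],[0,-0.03,0,-0.25,0,0,0],[0,0,0,-0.45,0,0,0],[0,0.2,0,-0.7,0,0,0],[0,0.5,0,-0.9,0,0,0],[0,0.7,0,-0.9,0,0,0],[0,0.9,0,-0.9,0,0,0],[0,0.9,0,-0.9,0,0,0]])

```text
clock: 13.88
tcp_pos: [0.4243, 0.2176, 0.1913]
orientation: [0.267, 2.869, -0.042]
contact_force: [-0.6, -1.3, -0.7]
grip_width: 0.0
```

```bash
python3 - <<'E'
from h import *
from bench import r
o=r.get_obs();print(tipj(o),o["contact_force"])
W=lambda q:O+RJ.apply(np.array(q)/1000)
f=r.grab_frame("scene");t=r.grab_frame("top");pickle.dump((f,t),open("f8.pkl","wb"))
for n,g in(("s",f),("t",t)):
    m=cv2.inRange(cv2.cvtColor(g["pixels"],cv2.COLOR_RGB2HSV),(0,140,50),(8,255,255))
    k,l,st,c=cv2.connectedComponentsWithStats(m)
    print(n,[(st[i].tolist(),c[i].round(1).tolist()) for i in range(1,k) if st[i,4]>15])
    for q in(1.3,1.4,1.46,1.52):
        ph=q+.15;print(q,proj(g,[W((-35,130+k*np.sin(ph),85+k*np.cos(ph))) for k in(47,72,97)]).round(1).tolist())
x=cv2.resize(f["pixels"][105:255,200:300],None,fx=3.8,fy=3.8,interpolation=cv2.INTER_CUBIC)
y=cv2.resize(t["pixels"][150:270,165:285],None,fx=3.4,fy=3.4,interpolation=cv2.INTER_CUBIC)
y=cv2.copyMakeBorder(y,0,x.shape[0]-y.shape[0],0,0,cv2.BORDER_CONSTANT)
cv2.imwrite("pics/s8.png",np.hstack([x,y])[...,::-1])
E
```

```text
[-203.   195.5  180.7] [-0.5542474  -1.30752327 -0.67588571]
s [([204, 3, 60, 55, 1568], [234.7, 31.3]), ([232, 145, 6, 15, 79], [234.5, 151.4]), ([183, 238, 12, 35, 306], [188.6, 255.3])]
1.3 [[233.4, 156.0], [233.2, 149.1], [232.9, 142.4]]
1.4 [[233.6, 156.9], [233.4, 150.5], [233.2, 144.4]]
1.46 [[233.6, 157.5], [233.5, 151.5], [233.3, 145.7]]
1.52 [[233.7, 158.2], [233.6, 152.5], [233.5, 147.0]]
t [([489, 119, 20, 27, 200], [498.3, 132.1]), ([159, 221, 20, 8, 147], [168.3, 224.6]), ([259, 271, 34, 12, 295], [275.6, 276.5])]
1.3 [[176.4, 224.9], [167.3, 224.6], [158.1, 224.2]]
1.4 [[176.7, 225.1], [167.7, 224.9], [158.7, 224.7]]
1.46 [[176.9, 225.2], [168.0, 225.1], [159.3, 225.0]]
1.52 [[177.1, 225.4], [168.5, 225.3], [159.9, 225.2]]
```

View pics/s8.png

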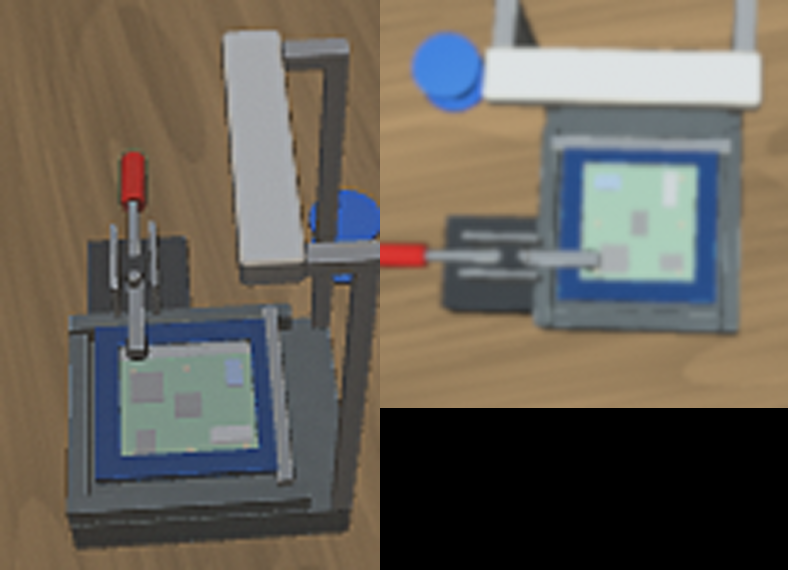

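The clamp arm lies flat on the cover at (137,350), the handle is about level, and the robot is clear. I'll check the handle angle once from the wrist camera, which now sees it from the side.

```bash
python3 - <<'E'
from h import *
from bench import r
W=lambda q:O+RJ.apply(np.array(q)/1000)
f=r.grab_frame("wrist");cv2.imwrite("pics/w9.png",f["pixels"][...,::-1])
m=cv2.inRange(cv2.cvtColor(f["pixels"],cv2.COLOR_RGB2HSV),(0,140,50),(8,255,255))
k,l,st,c=cv2.connectedComponentsWithStats(m)
for i in range(1,k):
    if st[i,4]>60:
        pts=np.argwhere(l==i)[:,::-1].astype(np.float32);print(st[i].tolist(),c[i].round(1),cv2.minAreaRect(pts))
for q in(1.3,1.4,1.46,1.52):
    ph=q+.15;a=proj(f,[W((-35,130+k*np.sin(ph),85+k*np.cos(ph))) for k in(47,72,97)]);v=a[2]-a[0]
    print(q,a.round(1).tolist(),np.degrees(np.arctan2(v[1],v[0])).round(1))
E
```

```text
[0, 152, 24, 23, 430] [  9.7 163.1] ((11.5, 163.0), (22.0, 23.0), 90.0)
1.3 [[232.6, 311.9], [257.1, 314.5], [282.0, 316.9]] 5.8
1.4 [[233.1, 308.2], [257.5, 308.7], [282.0, 309.1]] 1.1
1.46 [[233.2, 306.0], [257.4, 305.4], [281.5, 304.6]] -1.7
1.52 [[233.2, 303.8], [257.1, 302.1], [280.7, 300.2]] -4.4
```

send_rows(deltas=[[0,0,0,0,0,-0.167,0],[0,0,0,0,0,-0.167,0],[0,0,0,0,0,-0.167,0],[0,0,0,0,0,-0.167,0],[0,0,0,0,0,-0.167,0],[0,0,0,0,0,-0.167,0],[0,0,0,0,0,-0.167,0]])

```text
clock: 14.62
tcp_pos: [0.4299, 0.2173, 0.1907]
orientation: [0.224, 2.347, -0.097]
contact_force: [0.3, -0.3, 0.1]
grip_width: 0.0
```

```bash
python3 - <<'E'
from h import *
from bench import r
W=lambda q:O+RJ.apply(np.array(q)/1000)
o=r.get_obs();print(tipj(o),o["contact_force"])
f=r.grab_frame("wrist")
m=cv2.inRange(cv2.cvtColor(f["pixels"],cv2.COLOR_RGB2HSV),(0,140,50),(8,255,255))
k,l,st,c=cv2.connectedComponentsWithStats(m)
for i in range(1,k):
    if st[i,4]>60:
        pts=np.argwhere(l==i)[:,::-1].astype(np.float32);print(st[i].tolist(),c[i].round(1),cv2.minAreaRect(pts))
for q in(1.3,1.4,1.46,1.52):
    ph=q+.15;a=proj(f,[W((-35,130+k*np.sin(ph),85+k*np.cos(ph))) for k in(47,72,97)]);v=a[2]-a[0]
    print(q,a.round(1).tolist(),np.degrees(np.arctan2(v[1],v[0])).round(1))
e=[W((-67,y,z)) for y in(65,-65) for z in(68,60)];print(proj(f,e).round())
cv2.imwrite("pics/w9.png",f["pixels"][...,::-1])
E
```

```text
[-192.4  196.4  182.9] [ 0.33594183 -0.2936172   0.10344761]
[230, 196, 52, 21, 865] [255.7 206.2] ((255.71575927734375, 206.2329864501953), (17.8392276763916, 50.763099670410156), 85.48600769042969)
1.3 [[233.1, 215.6], [256.4, 218.3], [279.9, 220.9]] 6.5
1.4 [[233.6, 211.7], [256.9, 212.2], [280.2, 212.7]] 1.2
1.46 [[233.6, 209.3], [256.8, 208.6], [279.9, 207.8]] -1.8
1.52 [[233.5, 207.0], [256.5, 205.0], [279.3, 203.1]] -4.9
[[124. 182.]
 [126. 175.]
 [  9. 182.]
 [ 12. 175.]]
```

The measured grip angle is −4.5°, which gives a handle angle of about 1.51 rad: locked at the end stop. Handing in.

```bash
python3 -c "
from bench import r
print(r.hand_in())"
```

```text
the job is handed in; nothing more can be done
None
```

The cover is folded down, the clamp is swung over centre to its end stop, and the job was handed in at about 14.7 s with the robot clear of everything.

**Cover:** I hooked it from behind with the closed fingers tilted 35° and folded it onto the board. The measured force reached about 29 N when it met the bottom stop.

**Clamp:** I pushed the handle outward and down to its end stop, with the measured force reaching about 25 N. I then backed off; the measured force read about zero.

**Last checks:**
- **Handle:** The wrist image gave a grip angle of −4.5°, which is about 1.51 rad (locked needs more than 1.45).
- **Cover:** In the scene and top views it lies flat with the clamp arm on it. I did not measure its final angle to 0.03 rad.
- **Bystanders:** I never touched them and they look unmoved in the pictures. I did not measure their positions again.

**Disagreements:**
- The fingertips met the cover and the grip a few millimetres lower than I calculated, so I finished both moves by force.
- The wrist picture behind the handle angle could not be viewed because the 12-picture limit was reached, so that figure rests on the colour mask alone.

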